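Latch the instrument case

TASK

Latch the instrument case standing in the cradle: lift the latch's wire loop over the keeper on the sprung-open lid and hook it under the keeper's lip while the lever is still up, then swing the lever back and press it fully down over centre so that it holds the lid shut. Take your hand away and leave the screwdriver, the jar and the steel block where they are.

Things in the scene. Friction and masses are not known exactly. Their poses are not given: they have to be found in the camera images.
- case: Black instrument case, aluminium edging, standing on its spine in a wooden cradle, fixed. Origin: on the bench under the middle of the parting line. x points from the latch lever across the parting line to the lid, z up. Deep shell x -140 to 0 mm, lid x 0 to 60 mm, both y -120 to 120, top at z = 140 mm. The steel draw latch on top is symmetric about y = 0; all its parts swing in the x-z plane.
- lid (a joint): Lid swing (rad) about a y axis at x = 0, z = 20 mm of the case: 0 shut, 0.075 fully ajar (lid's top 9 mm farther out along x), where foam inside pushes it: 16 N at the keeper, rising to about 22 N when shut. With the latch properly closed it reads about 0.027.
- keeper (a point): Seat under the keeper's lip, on the lid: where the centre of the crossbar sits when hooked. Lid shut: x = 25, z = 148 mm in the case frame. Keeper, 30 mm wide (y): a post 8 mm thick whose outer face is 5 mm towards the lever from here; a lip over the seat, its underside 8 mm and top 13 mm above here, ending 3 mm farther out (+x). The lid's top is 8 mm below here.
- lever (a joint): Lever angle (rad) about the y axis at point lever_hinge: 0 closed, flat, pointing to -x; pi/2 upright; limit 2.5, leaning to the lid. Stiff hinge, stays where left (3 N at the paddle moves it). Pressing it down with the loop hooked takes up to about 14 N at the paddle; below about 0.25 rad it is over centre and must then be pressed to 0.
- lever_hinge (a point): Lever's hinge on the deep shell: x = -60, y = 0, z = 154 mm in the case frame.
- lever_end (a point): Point on the face of the lever's paddle, 52 mm from the hinge; this face is the upper one when the lever is closed and faces the lid when it is upright. Paddle 40 mm wide (y), 8 mm thick, from 30 to 62 mm from the hinge; the lever is 22 mm wide closer in.
- loop (a joint): Loop angle relative to the lever (rad), stiff: turns with the lever unless held. Loop minus lever angle = the loop's elevation: 0 level towards +x, positive with the crossbar raised. The loop hangs on a pin 24 mm from the lever hinge; pin in the case frame: x = -60 - 24 cos(lever - 0.3), z = 154 + 24 sin(lever - 0.3) mm. Reaching over the ridge takes a lever angle of about 2 or more.
- crossbar (a point): Centre of the loop's crossbar, a 10 mm thick round bar along y, 111 mm from the loop's pin. The loop's two 8 mm thick side rods run at y = -26 and 26 mm, one on each side of lever and keeper. Drawing the loop towards the lever takes about 8 N (the lever turns with it); when the crossbar stops on the post the pull rises above 15 N.
- finger_bar (a point): Centre of the loop's finger bar, a 12 mm thick round bar along y, 52 mm long, to be pinched across x from above: it stands off the crossbar on two uprights (at y = -26 and 26 mm), 50 mm square to the loop's plane (above it when the loop is level) and 12 mm farther out along the loop.
- screwdriver: Red-handled screwdriver, 200 mm long, lying on the bench beside the case: leave alone. Origin at the middle of its underside.
- oil_jar: Small jar with a black cap, 52 mm across, 75 mm tall, beside the case: leave alone. Origin at the middle of its underside.
- anvil_block: Dark steel block, 90 x 60 x 22 mm, beside the case: leave alone. Origin at the middle of its underside.
- lip_end (a point): Top of the ridge that stands 6 mm up from the lip's outer end (4 mm thick, 30 mm wide), 1 mm out from and 19 mm above point keeper. To hook, the crossbar must be lifted over this ridge, lowered outside it (+x) and drawn back towards the lever under the lip until it stops against the post.

How it is judged:
By the outcome, as a careful person would: the job done as asked, in the order asked, and still so for the second after the job is handed in, with the robot touching nothing.
It also fails if it takes over 54 s, if anything falls off the work surface, if the arm or the gripper's body presses on something with over 40 N, if the wrist force passes 120 N, or if a joint passes its speed limit or range.

ROBOT

A 7-joint arm with a two-finger parallel gripper is mounted at the origin on the work surface. World frame = base frame: x ahead of the robot, y to its left, z up, the work surface at z = 0. Lengths are in m, angles in rad, forces in N, time in s.
With the tool pointing down it reaches from about 0.4 to 0.9 m from the base axis. Payload 5.6 kg.
Tool frame: the origin (TCP) lies between the finger pads; the fingertips stand 25 mm ahead of it and the grasp point (between the pads) lies 6 mm ahead of it (manip.finger_overhang is the z of the fingertips in the tool frame, in m); z points along the fingers, y is the line along which they close (so a half turn about z gives the same grasp; the last joint's range is limited). The gripper opens to 92 mm and grips with 3 to 60 N. Pads are 20 mm wide; open, the fingers measure 128 mm over their backs; the gripper's body (75 mm by 189 mm) begins 69 mm behind the grasp point.
Start: joints at [1.202, 0.468, -0.012, 1.603, 0.006, 1.071, -0.056], TCP at [0.208, -0.616, 0.24] pointing down, gripper open.
Joint ranges: [-2.53, 2.53], [-0.31, 2.02], [-1.57, 1.55], [0.28, 2.44], [-1.29, 4.43], [0.15, 1.84], [-2.92, 2.92]. Speed limits (rad/s): [2.57, 2.57, 3.14, 3.14, 3.14, 3.14, 3.14].

INTERFACE

Orientations are given as a 3x3 rotation matrix whose columns are the frame's x, y, z axes.
In Python, from bench import manip gives the robot as it stands.
- The arm moves only by the tool arm_command, never from a script. Its argument "moves" is text: rows parted by semicolons, each of 7 numbers parted by spaces: the finger opening in mm, from 0 to 91.9, then the shift along the world's x, y, z in mm, then the turn, a rotation vector about the world's x, y, z in rad. A call has 1 to 20 rows; each row shifts and turns the commanded pose from where the row before left it; what a row does not reach is not made up. A row lasts 1/8 s, in which the tool goes at most 62.5 mm and 10.7 degrees, less where a joint would pass 70% of its speed; a pose out of reach is approached as far as the arm can. A call is refused whole if a number of a shift passes 62.5 or a number of a turn 0.188, either way. A call with a gripper value outside its range is refused whole. The fingers move at their own pace and stop on an object; "grip_force" is the grip in N (left out, the last holds). Time passes only in rows, so rows that do not move let the fingers close. It gives the time, the measured TCP pose, the force, the opening and the grip force at its end, in the units of the state.
- manip.read_state(): the state, without advancing time (a new reading comes with each control period).
- manip.get_image(name): name is "scene" or "top" or "wrist"; returns a dict with "img" (384x512x3 uint8, blue, green, red), "range_z" (384x512 float32, m along the optical axis (not along the pixel's ray), 0 where there is no reading), "camera_matrix" (3x3 intrinsics, pixels), "cam_to_world" (4x4, takes a point from camera to world coordinates). Camera axes: x right, y down, z forward; pixel columns grow to the right and rows downward; lengths in m; the calibration is good to about 2 mm. A picture is of the moment at which its call begins.
- manip.finish_job(): hands the job in; it is judged then, once.
The state is a dict: "time_s": time; "joints": joint angles; "dq": joint speeds; "joint_torque": joint torques, N m; "ee_pos": TCP position; "tool_rot": TCP orientation; "wrist_force": force on the tool from outside, world axes, zero at the start; "wrist_torque": the same for the moment, N m; "finger_gap": finger opening in m; "finger_force": force on a finger pad.
Only numpy, scipy, OpenCV 4.12 (cv2) and the standard library are available. Lean on these libraries where they do the work, as an engineer would, in place of code of your own. Each camera call takes 0.05 s, during which the arm holds its last target. There are 200 camera calls.

## Working session

There is one attempt and no reset: what is moved stays moved. The work goes in short steps, Python scripts to look and compute and a tool call to move; the robot and the scene stay as the last step left them, time stands still between calls to the robot, and variables do not carry over. Pictures are saved under pics/ and viewed, at most 10 in all, crops included, and the job is handed in when it is done.

Besides the shell and the picture viewer there is one more tool, called after ">>>" as name(argument=value, ...) on one line, values as JSON. arm_command: Moves the arm, as the interface text tells. Its arguments: {"type":"object","properties":{"moves":{"type":"string"},"grip_force":{"type":"number"}},"required":["moves"]}

```bash
mkdir -p pics
python3 - <<'E'
from bench import manip
import cv2,numpy as np
s=manip.read_state()
print({k:np.round(v,3).tolist() for k,v in s.items()},manip.finger_overhang)
for n in("scene","top"):
    d=manip.get_image(n);np.savez(f"{n}0.npz",**d);cv2.imwrite(f"pics/{n}0.png",d["img"])
    print(n,np.round(d["camera_matrix"],1).tolist(),np.round(d["cam_to_world"],3).tolist())
E
```

```text
{'time_s': 0.0, 'joints': [1.202, 0.468, -0.012, 1.604, 0.006, 1.071, -0.056], 'dq': [0.0, 0.002, -0.002, -0.002, -0.0, 0.0, -0.002], 'joint_torque': [0.0, -52.057, -0.013, -24.376, -0.057, 0.017, 0.0], 'ee_pos': [0.208, -0.615, 0.239], 'tool_rot': [[0.947, 0.32, -0.001], [0.32, -0.947, 0.002], [-0.0, -0.002, -1.0]], 'wrist_force': [-0.125, -0.439, 0.128], 'wrist_torque': [-0.042, 0.035, 0.002], 'finger_force': 0.0, 'finger_gap': 0.092} 0.025
scene [[356.3, 0.0, 259.7], [0.0, 356.3, 191.7], [0.0, 0.0, 1.0]] [[-0.241, 0.6, -0.763, 1.302], [0.97, 0.134, -0.201, 0.238], [-0.019, -0.789, -0.615, 0.733], [0.0, 0.0, 0.0, 1.0]]
top [[376.7, 0.0, 253.7], [0.0, 376.7, 195.4], [0.0, 0.0, 1.0]] [[-0.015, -0.982, 0.189, 0.403], [-1.0, 0.014, -0.007, 0.027], [0.004, -0.189, -0.982, 0.923], [0.0, 0.0, 0.0, 1.0]]
```

View pics/scene0.png

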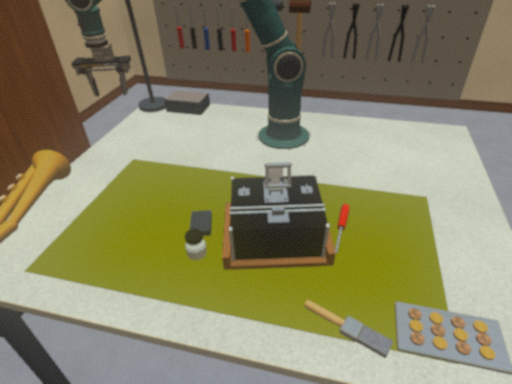

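View pics/top0.png

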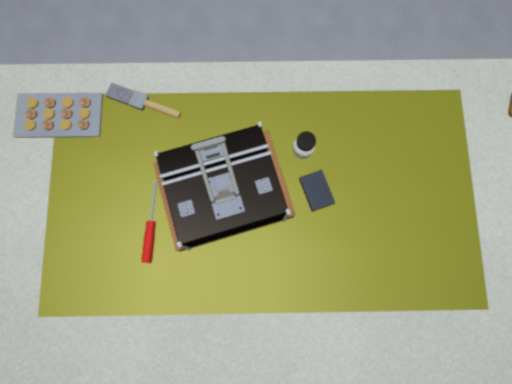

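```bash
cat > h.py <<'E'
import numpy as np,cv2
def cloud(d):
    K=d["camera_matrix"];T=d["cam_to_world"];Z=d["range_z"]
    v,u=np.mgrid[:Z.shape[0],:Z.shape[1]]
    p=np.stack([(u-K[0,2])/K[0,0]*Z,(v-K[1,2])/K[1,1]*Z,Z],-1)
    return p@T[:3,:3].T+T[:3,3]
def ray(d,u,v,z):
    K=d["camera_matrix"];T=d["cam_to_world"]
    r=T[:3,:3]@np.array([(u-K[0,2])/K[0,0],(v-K[1,2])/K[1,1],1]);return T[:3,3]+r*(z-T[2,3])/r[2]
def proj(d,p):
    K=d["camera_matrix"];T=d["cam_to_world"];c=T[:3,:3].T@(np.asarray(p)-T[:3,3]);c=K@c;return c[:2]/c[2]
E
python3 - <<'E'
from h import *
t=np.load("top0.npz");s=np.load("scene0.npz")
a=cv2.resize(t["img"][110:260,140:340],None,fx=3,fy=3,interpolation=cv2.INTER_CUBIC)
b=cv2.resize(s["img"][150:280,180:360],None,fx=3.2,fy=3.2,interpolation=cv2.INTER_CUBIC)
b=b[:,:]; 
cv2.imwrite("pics/a.png",a);cv2.imwrite("pics/b.png",b)
C=cloud(t);print("zrange",(t["range_z"]>0).mean())
for u,v in [(156,154),(261,125),(289,212),(180,244)]:print(u,v,ray(t,u,v,.14).round(3),C[v,u].round(3))
# orient: plane top points
m=(abs(C[...,2]-.14)<.006);m[:, :140]=0;m[:,310:]=0
r=cv2.minAreaRect(C[m][:,:2].astype(np.float32)*1000);print(r,cv2.boxPoints(r))
for v in range(136,222,4):
    print(v,[(u,int(C[v,u,2]*1000)) for u in range(190,250,4)])
E
```

```text
zrange 0.9960428873697916
156 154 [0.648 0.231 0.14 ] [0.649 0.231 0.137]
261 125 [0.711 0.003 0.14 ] [0.712 0.002 0.137]
289 212 [ 0.517 -0.053  0.14 ] [ 0.517 -0.052  0.144]
180 244 [0.454 0.175 0.14 ] [0.454 0.174 0.141]
((584.5235595703125, 91.52556610107422), (216.24879455566406, 242.93304443359375), 15.864752769470215) [[447.31265   178.8077   ]
 [513.72266   -54.871956 ]
 [721.7345      4.2434387]
 [655.32446   237.9231   ]]
136 [(190, 0), (194, 3), (198, 1), (202, 1), (206, 2), (210, 3), (214, 1), (218, 137), (222, 281), (226, 137), (230, 135), (234, 138), (238, 134), (242, 137), (246, 136)]
140 [(190, 0), (194, 1), (198, 0), (202, 135), (206, 280), (210, 280), (214, 279), (218, 279), (222, 280), (226, 137), (230, 136), (234, 137), (238, 137), (242, 135), (246, 138)]
144 [(190, 134), (194, 279), (198, 280), (202, 278), (206, 280), (210, 277), (214, 922), (218, 228), (222, 225), (226, 140), (230, 137), (234, 138), (238, 140), (242, 138), (246, 138)]
148 [(190, 134), (194, 278), (198, 278), (202, 274), (206, 226), (210, 161), (214, 159), (218, 139), (222, 222), (226, 138), (230
[... 2685 characters left out ...]
, (202, 139), (206, 141), (210, 140), (214, 141), (218, 142), (222, 143), (226, 142), (230, 144), (234, 142), (238, 144), (242, 143), (246, 142)]
212 [(190, 142), (194, 144), (198, 139), (202, 139), (206, 138), (210, 140), (214, 140), (218, 142), (222, 144), (226, 141), (230, 143), (234, 141), (238, 142), (242, 141), (246, 138)]
216 [(190, 139), (194, 141), (198, 142), (202, 140), (206, 139), (210, 142), (214, 140), (218, 142), (222, 142), (226, 143), (230, 143), (234, 139), (238, 140), (242, 140), (246, 141)]
220 [(190, 142), (194, 141), (198, 140), (202, 140), (206, 140), (210, 142), (214, 140), (218, 140), (222, 141), (226, 141), (230, 140), (234, 140), (238, 140), (242, 141), (246, 141)]
```

View pics/a.png

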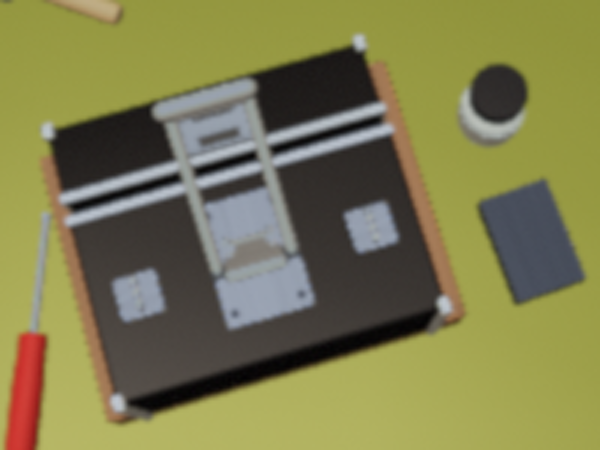

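View pics/b.png

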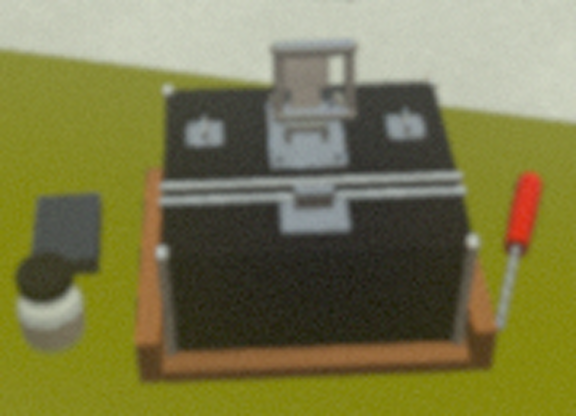

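```bash
cat >> h.py <<'E'
def frame(O,yaw):
    c,s=np.cos(yaw),np.sin(yaw);return np.array([[c,-s,0],[s,c,0],[0,0,1]]),np.array([O[0],O[1],0])
E
python3 - <<'E'
from h import *
t=np.load("top0.npz");C=cloud(t)*1000;P=C[100:270,140:310].reshape(-1,3)
yaw=np.radians(15.86)
for it in range(3):
    R,_=frame((0,0),yaw);Q=P@R
    top=Q[abs(Q[:,2]-140)<5]
    if it==0:x0=np.median(top[:,0]);y0=np.median(top[:,1])
    # edges per bin: lever side (min x) per y ; parting edge (max x before gap)
    ys=np.arange(y0-95,y0+96,6);lo=[];pe=[]
    for y in ys:
        b=np.sort(top[abs(top[:,1]-y)<3][:,0]);lo.append(b[2])
        if abs(y-y0)>35:
            low=Q[(abs(Q[:,1]-y)<3)&(Q[:,2]<132)&(Q[:,2]>105)&(Q[:,0]>b[2]+100)&(Q[:,0]<b[2]+170)]
            pe.append((y,low[:,0].min() if len(low) else np.nan, low[:,0].max() if len(low) else np.nan))
    pe=np.array(pe);k=~np.isnan(pe[:,1])
    f1=np.polyfit(ys,lo,1);f2=np.polyfit(pe[k,0],pe[k,1],1);print(np.degrees(yaw),f1,f2)
    y0=np.mean([np.sort(top[abs(top[:,0]-x)<3][:,1])[[2,-3]].mean() for x in np.arange(-120,-20,6)+np.median(pe[k,1])])
    w=np.mean([np.ptp(np.sort(top[abs(top[:,0]-x)<3][:,1])[[2,-3]]) for x in np.arange(-120,-20,6)+np.median(pe[k,1])])
    print("y0",y0,"w",w,"xlever",np.median(lo),"part",np.median(pe[k,1]),np.median(pe[k,2]))
    yaw-=np.arctan((f1[0]+f2[0])/2)
x0=np.median(lo)+140
O=R@np.array([x0,y0,0]);print("O",O,"yaw",yaw, "alt x0",np.median(pe[k,1]))
np.save("case.npy",[O[0],O[1],yaw])
L=(P-O)@frame((0,0),yaw)[0]
h=L[(L[:,2]>146)&(abs(L[:,1])<45)&(L[:,2]<300)]
for nm,m in(("rod-",abs(h[:,1]+26)<6),("rod+",abs(h[:,1]-26)<6),("mid",abs(h[:,1])<18)):
    q=h[m];q=q[np.argsort(q[:,0])];print(nm,len(q));print(q[::max(1,len(q)//30)].round(0).astype(int).tolist())
s=np.load("scene0.npz");S=cloud(s)*1000;L=((S.reshape(-1,3))-O)@frame((0,0),yaw)[0]
h=L[(L[:,2]>146)&(abs(L[:,1])<45)&(L[:,2]<300)&(abs(L[:,0])<150)]
print("scene");q=h[abs(h[:,1])<18];q=q[np.argsort(q[:,0])];print(q[::max(1,len(q)//40)].round(0).astype(int).tolist())
E
```

```text
15.86 [-1.83705562e-03  4.84516244e+02] [-1.63083001e-03  6.30141014e+02]
y0 -71.42962158719762 w 235.17337540626227 xlever 484.6633028216646 part 630.2523695787122 632.07077551148
15.959347505752618 [-5.17142808e-04  4.84460024e+02] [1.75146781e-04 6.30184508e+02]
y0 -72.46564452690912 w 235.13823940687337 xlever 484.45212846398937 part 630.2008783174905 631.9482416994751
15.9691449701332 [4.22186833e-04 4.84528551e+02] [-2.14315420e-04  6.30109225e+02]
y0 -72.56116033493173 w 235.13807330762273 xlever 484.4775882394489 part 630.1617285245906 631.885643611588
O [620.34199535 102.04503423   0.        ] yaw 0.2786102227507618 alt x0 630.1617285245906
rod- 266
[[-82, -27, 174], [-80, -24, 175], [-76, -21, 174], [-73, -28, 178], [-69, -29, 178], [-65, -27, 183], [-61, -26, 186], [-58, -29, 186], [-54, -24, 188], [-51, -23, 192], [-47, -24, 192], [-43, -25, 194], [-39, -29, 197], [-36, -24, 198], [-32, -25, 200], [-29, -30, 199], [-25, -25, 204], [-22, -28, 205], [-18, -27, 209], [-14, -26, 210], [-11, -27, 213], [-8, -27, 215], [-4, -30, 215], [-1, -27, 274], [0, -26, 277], [1, -24, 281
[... 1128 characters left out ...]
59], [33, -14, 159], [34, 3, 158]]
scene
[[-86, 16, 205], [-83, 8, 205], [-81, -8, 207], [-80, -8, 201], [-79, 6, 195], [-78, -3, 202], [-77, -10, 194], [-77, -5, 200], [-76, -8, 191], [-75, -13, 189], [-74, 0, 189], [-73, -16, 174], [-72, -5, 181], [-71, -6, 179], [-69, 8, 176], [-68, 7, 187], [-66, 2, 175], [-65, 2, 169], [-57, 7, 159], [-56, 9, 160], [-54, 1, 154], [-53, 12, 151], [-50, 14, 157], [7, -16, 280], [8, -11, 281], [9, -4, 276], [10, 12, 273], [11, -11, 278], [12, -9, 275], [13, -16, 276], [18, 15, 230], [22, 11, 159], [23, 0, 222], [23, 12, 222], [24, 3, 161], [24, -14, 227], [25, -2, 160], [26, 11, 160], [35, -10, 165], [37, 5, 160], [38, -5, 164], [38, 5, 158], [39, 7, 158]]
```

```bash
cat >> h.py <<'E'
CX,CY,YAW=np.load("case.npy");R0,_=frame((0,0),YAW)
def w(p):return R0@np.asarray(p,float)+[CX,CY,0]      # case -> world, mm
def loc(p):return R0.T@(np.asarray(p)*1000-[CX,CY,0])
H=np.array([-60,154.])
def ik(C):
    "crossbar (x,z) -> lever, elevation, finger bar (x,z)"
    d=np.asarray(C,float)-H;L=np.hypot(*d)
    a=np.arctan2(d[1],d[0])+np.arccos((L*L+576-111**2)/(48*L))
    pin=H+24*np.array([np.cos(a),np.sin(a)]);e=np.arctan2(*(C-pin)[::-1])
    return np.pi-a+.3,e,C+12*np.array([np.cos(e),np.sin(e)])+50*np.array([-np.sin(e),np.cos(e)])
def st():
    from bench import manip
    s=manip.read_state();print("t",s["time_s"].__round__(2),"loc",loc(s["ee_pos"]).round(1),"Fcase",(R0.T@s["wrist_force"]).round(1),"gap",round(s["finger_gap"]*1000,1),"ff",round(float(s["finger_force"]),1));return s
E
python3 - <<'E'
from h import *
s=st();T=s["tool_rot"]
print("yaw err",np.angle(np.exp(1j*(YAW-np.arctan2(T[1,1],T[0,1])))))
g=w([6.5,0,330]);print("target",g,"delta",g-np.array(s["ee_pos"])*1000)
prev=None
for C in [(20.5,225),(30,225),(40,220),(50,205),(50,185),(50,165),(50,145),(46,145),(42,145.3),(38,145.5),(34.5,145.8)]:
    th,e,F=ik(np.array(C,float));W=w([F[0],0,F[1]]);print(C,"lever %.2f e %.2f"%(th,e),F.round(1),"dW",None if prev is None else (W-prev).round(1));prev=W
E
```

```text
t 0.1 loc [-593.9 -576.3  238.8] Fcase [-0.3  0.3 -0.2] gap 92.0 ff 0.0
yaw err 1.5237223446153552
target [626.59134614 103.83266247 330.        ] delta [418.78619826 719.22146275  91.24038776]
(20.5, 225) lever 1.10 e 0.51 [  6.8 274.6] dW None
(30, 225) lever 1.46 e 0.46 [ 18.7 275.2] dW [11.4  3.3  0.6]
(40, 220) lever 1.76 e 0.39 [ 32.1 270.8] dW [12.9  3.7 -4.3]
(50, 205) lever 1.97 e 0.25 [ 49.4 256.4] dW [ 16.6   4.8 -14.4]
(50, 185) lever 1.84 e 0.06 [ 58.8 235.7] dW [  9.    2.6 -20.8]
(50, 165) lever 1.86 e -0.12 [ 67.8 213.3] dW [  8.6   2.5 -22.4]
(50, 145) lever 2.03 e -0.30 [ 76.2 189.3] dW [  8.1   2.3 -24. ]
(46, 145) lever 1.87 e -0.30 [ 72.3 189.2] dW [-3.7 -1.1 -0.1]
(42, 145.3) lever 1.70 e -0.30 [ 68.  189.6] dW [-4.1 -1.2  0.5]
(38, 145.5) lever 1.50 e -0.28 [ 63.4 190.2] dW [-4.4 -1.3  0.5]
(34.5, 145.8) lever 1.31 e -0.26 [ 58.9 191. ] dW [-4.3 -1.2  0.9]
```

>>> arm_command(moves="60 20 34 15 0 0 0.082;60 22 38 15 0 0 0.082;60 22 38 15 0 0 0.082;60 22 38 15 0 0 0.082;60 22 38 15 0 0 0.082;60 22 38 15 0 0 0.082;60 22 38 0 0 0 0.082;60 22 38 0 0 0 0.082;60 22 38 0 0 0 0.082;60 22 38 0 0 0 0.082;60 22 38 0 0 0 0.082;60 22 38 0 0 0 0.082;60 22 38 0 0 0 0.082;60 22 38 0 0 0 0.082;60 22 38 0 0 0 0.082;60 22 38 0 0 0 0.082;60 22 38 0 0 0 0.082;60 22 38 0 0 0 0.082;60 22 38 0 0 0 0.047;60 2 3 0 0 0 0", grip_force=40)

```text
time_s: 2.6
ee_pos: [0.626, 0.1087, 0.3286]
tool_rot: [[-0.279, 0.96, -0.002], [0.96, 0.279, 0.002], [0.003, -0.001, -1.0]]
wrist_force: [-0.6, -1.0, -0.6]
finger_gap: 0.0601
finger_force: 0.0
```

Run:
```python
from h import *
from bench import manip
s=st();print(np.round(s["tool_rot"],3).tolist())
d=manip.get_image("wrist");np.savez("w1.npz",**d);cv2.imwrite("pics/w1.png",d["img"])
L=(cloud(d).reshape(-1,3)*1000-[CX,CY,0])@R0
q=L[(L[:,2]>262)&(L[:,2]<295)&(abs(L[:,1])<40)]
print(len(q),np.percentile(q,[1,50,99],axis=0).round(1))
g=w([6.5,0,330]);print("delta",g-np.array(s["ee_pos"])*1000)
```

```text
t 2.6 loc [  7.2   4.9 328.6] Fcase [-0.8 -0.8 -0.6] gap 60.1 ff 0.0
[[-0.279, 0.96, -0.002], [0.96, 0.279, 0.002], [0.003, -0.001, -1.0]]
1728 [[-2.000e-01 -2.990e+01  2.641e+02]
 [ 5.700e+00  2.500e+00  2.795e+02]
 [ 1.190e+01  3.000e+01  2.816e+02]]
delta [ 0.62791705 -4.88934842  1.35851208]
```

View pics/w1.png

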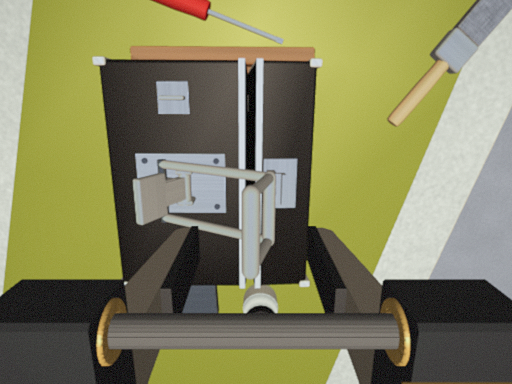

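>>> arm_command(moves="60 0 -3 -4 0 0 0;60 0 -2 -10 0 0 0;60 0 0 -10 0 0 0;60 0 0 -10 0 0 0;60 0 0 -8 0 0 0;60 0 0 -2 0 0 0;0 0 0 0 0 0 0;0 0 0 0 0 0 0;0 0 0 0 0 0 0;0 0 0 0 0 0 0;0 0 0 0 0 0 0;0 0 0 0 0 0 0", grip_force=40)

```text
time_s: 4.15
ee_pos: [0.6262, 0.1002, 0.2857]
tool_rot: [[-0.274, 0.962, 0.001], [0.962, 0.274, 0.0], [-0.0, 0.001, -1.0]]
wrist_force: [0.7, 0.1, 0.1]
finger_gap: 0.0108
finger_force: 40.0
```

```bash
python3 -c "from h import *;st()"
```

```text
t 4.15 loc [  5.1  -3.4 285.7] Fcase [ 0.7 -0.1  0.1] gap 10.8 ff 40.0
```

>>> arm_command(moves="0 3 1 0 0 0 0;0 5 1 0 0 0 0;0 5 2 0 0 0 0;0 4 1 -1 0 0 0;0 5 1 -2 0 0 0;0 4 1 -2 0 0 0;0 5 2 -4 0 0 0;0 6 2 -5 0 0 0;0 6 1 -5 0 0 0;0 0 0 0 0 0 0")

```text
time_s: 5.4
ee_pos: [0.6667, 0.1117, 0.2641]
tool_rot: [[-0.275, 0.962, -0.008], [0.962, 0.275, -0.002], [0.001, -0.008, -1.0]]
wrist_force: [-6.7, -0.9, -2.8]
finger_gap: 0.0111
finger_force: 40.0
```

Run:
```python
from h import *
from bench import manip
s=st()
d=manip.get_image("wrist");cv2.imwrite("pics/w2.png",d["img"])
t=manip.get_image("scene");cv2.imwrite("pics/s2.png",cv2.resize(t["img"][130:260,200:350],None,fx=4,fy=4))
L=(cloud(t).reshape(-1,3)*1000-[CX,CY,0])@R0
q=L[(L[:,2]>155)&(L[:,2]<230)&(abs(abs(L[:,1])-26)<5)&(abs(L[:,0])<100)];q=q[np.argsort(q[:,0])];print(q[::max(1,len(q)//40)].round(0).astype(int).tolist())
q=L[(L[:,2]>150)&(L[:,2]<215)&(abs(L[:,1])<20)&(L[:,0]<90)&(L[:,0]>-100)];q=q[np.argsort(q[:,0])];print(q[::max(1,len(q)//40)].round(0).astype(int).tolist())
```

```text
t 5.4 loc [ 47.2  -3.4 264.1] Fcase [-6.7  1.  -2.8] gap 11.1 ff 40.0
[[-65, 28, 181], [-63, 23, 183], [-61, 23, 181], [-58, -25, 182], [-56, -27, 184], [-41, -31, 185], [-23, 27, 190], [-22, -29, 190], [-18, 21, 188], [-12, 23, 192], [-9, 23, 191], [-6, -30, 193], [0, 22, 192], [6, -30, 196], [10, -30, 196], [18, 23, 199], [25, 22, 199], [45, -23, 205], [46, 29, 204], [47, 29, 201], [47, 22, 211], [48, 29, 208], [48, -30, 208], [48, 24, 223], [48, 28, 229], [48, 22, 215], [49, -25, 223], [49, -27, 217], [49, -30, 200], [49, -25, 203], [49, 26, 209], [49, -30, 206], [50, 26, 207], [50, 26, 227], [50, -25, 221], [50, -30, 227], [50, -25, 227], [50, 24, 219], [50, 22, 204], [51, -25, 210], [51, 24, 217], [51, 26, 220], [53, -25, 203]]
[[-65, -17, 160], [-57, -12, 163], [-56, -6, 157], [-55, -6, 154], [-55, -12, 158], [-54, 15, 151], [-52, -9, 156], [-51, -15, 161], [-50, -12, 194], [-47, -10, 196], [22, 6, 160], [23, 11, 161], [25, 8, 158], [27, 3, 160], [28, -7, 162], [35, -7, 162], [36, 5, 165], [37, -8, 166], [37, 0, 163], [38, -3, 157], [38, -12, 154], [38, 12, 166], [38, -3, 164], [38, 12, 164], [39, -3, 161], [39, 10, 158], [39, -5, 165], [40, -8, 163], [44, 8, 206], [46, 1, 204], [47, -1, 206], [47, -9, 206], [48, 15, 205], [48, 3, 206], [48, 3, 197], [48, -9, 204], [49, 15, 203], [49, 17, 204], [49, 3, 205], [50, -6, 199], [50, -13, 200], [50, 1, 202], [51, -6, 203], [51, -4, 203], [51, -9, 200], [51, -2, 200]]
```

View pics/s2.png

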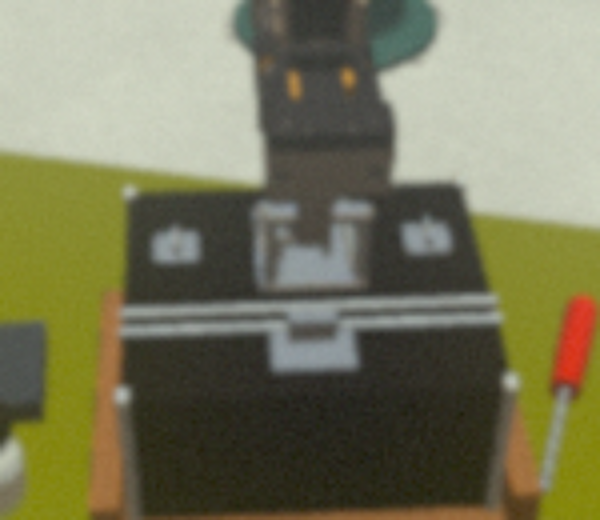

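>>> arm_command(moves="0 4 1 0 0 0 0;0 2 1 -5 0 0 0;0 2 1 -5 0 0 0;0 2 0 -5 0 0 0;0 2 1 -5 0 0 0;0 2 0 -5 0 0 0;0 2 1 -5 0 0 0;0 2 0 -5 0 0 0;0 0 0 0 0 0 0")

```text
time_s: 6.62
ee_pos: [0.6877, 0.1176, 0.2314]
tool_rot: [[-0.275, 0.962, 0.001], [0.962, 0.275, 0.001], [0.001, 0.002, -1.0]]
wrist_force: [3.1, 0.2, 2.1]
finger_gap: 0.0106
finger_force: 40.0
```

```bash
cat > look.py <<'E'
from h import *
from bench import manip
s=st()
t=manip.get_image("scene");np.savez("last.npz",**t)
L=(cloud(t).reshape(-1,3)*1000-[CX,CY,0])@R0
def pr(n,m):
    q=L[m];print(n,len(q),np.percentile(q[:,[0,2]],[5,50,95],axis=0).round(1).tolist() if len(q) else "")
q=L[(abs(L[:,1])<18)&(L[:,2]>142)&(L[:,2]<215)&(L[:,0]>15)&(L[:,0]<70)];q=q[np.argsort(q[:,2])];print(q[::max(1,len(q)//45)][:,[0,2]].round(0).astype(int).tolist())
q=L[(abs(L[:,1])<25)&(abs(L[:,1])>17)&(L[:,2]>136)&(L[:,2]<215)&(L[:,0]>15)&(L[:,0]<90)];q=q[np.argsort(q[:,2])];print("side",q[::max(1,len(q)//30)][:,[0,2]].round(0).astype(int).tolist())
E
python3 look.py
```

```text
t 6.62 loc [ 69.   -3.5 231.4] Fcase [ 3.  -0.7  2.1] gap 10.6 ff 40.0
[[35, 142], [40, 143], [26, 159], [26, 161], [36, 163], [38, 164], [34, 165], [36, 165], [36, 165], [39, 165], [40, 166], [36, 166], [40, 166], [38, 167], [57, 167], [58, 168], [58, 169], [56, 169], [59, 170], [60, 171], [58, 171], [58, 172], [59, 172], [58, 172], [59, 172], [59, 173], [57, 174], [58, 174], [57, 174], [53, 174], [54, 175], [57, 175], [58, 175], [58, 175], [58, 175], [52, 175], [59, 175], [51, 175], [55, 176], [55, 176], [55, 176], [53, 176], [53, 176], [55, 176], [57, 177], [53, 177]]
side [[64, 136], [52, 136], [61, 137], [64, 137], [61, 137], [62, 138], [61, 138], [65, 138], [62, 139], [30, 139], [39, 139], [46, 140], [52, 140], [27, 140], [29, 141], [36, 141], [33, 141], [30, 141], [56, 169], [60, 172], [38, 173], [57, 173], [33, 174], [56, 175], [60, 176], [43, 176], [32, 177], [60, 182], [62, 187], [64, 193], [69, 198], [68, 206], [68, 210]]
```

>>> arm_command(moves="0 1 0 -4 0 0 0;0 1 0 -5 0 0 0;0 1 1 -5 0 0 0;0 1 0 -5 0 0 0;0 1 1 -4 0 0 0;0 1 0 -3 0 0 0;0 1 0 -2 0 0 0;0 0 0 -1 0 0 0;0 0 0 0 0 0 0")

```text
time_s: 7.8
ee_pos: [0.6935, 0.1192, 0.2022]
tool_rot: [[-0.275, 0.962, -0.001], [0.962, 0.275, -0.0], [0.0, -0.001, -1.0]]
wrist_force: [1.2, -0.5, 2.1]
finger_gap: 0.0106
finger_force: 40.0
```

```bash
python3 look.py
```

```text
t 7.8 loc [ 75.1  -3.7 202.2] Fcase [ 1.  -0.8  2.1] gap 10.6 ff 40.0
[[32, 142], [35, 142], [53, 144], [53, 144], [53, 145], [54, 145], [55, 146], [55, 146], [54, 146], [54, 147], [55, 147], [55, 147], [52, 147], [55, 147], [55, 147], [57, 148], [53, 148], [55, 149], [54, 149], [52, 149], [54, 150], [49, 150], [46, 151], [52, 151], [50, 151], [54, 152], [47, 152], [53, 152], [50, 152], [55, 153], [50, 153], [53, 154]]
side [[64, 136], [53, 136], [52, 136], [57, 137], [56, 137], [56, 137], [51, 137], [60, 137], [47, 137], [50, 137], [48, 138], [62, 138], [29, 139], [48, 139], [51, 139], [52, 139], [27, 141], [33, 141], [52, 142], [51, 146], [54, 148], [56, 149], [52, 149], [52, 150], [46, 151], [44, 152], [49, 152], [48, 152], [52, 153], [54, 154], [58, 154], [59, 158], [61, 163], [65, 167], [67, 171], [66, 175], [72, 180], [80, 189], [80, 191], [82, 191], [81, 191], [79, 193], [80, 193], [82, 194]]
```

>>> arm_command(moves="0 0 0 -1 0 0 0;0 0 0 -1 0 0 0;0 -2 -1 0 0 0 0;0 -2 0 0 0 0 0;0 -2 -1 0 0 0 0;0 -2 0 0 0 0 0;0 -2 -1 0.5 0 0 0;0 0 0 0 0 0 0")

```text
time_s: 8.85
ee_pos: [0.6861, 0.117, 0.2024]
tool_rot: [[-0.274, 0.962, 0.006], [0.962, 0.274, 0.002], [0.0, 0.006, -1.0]]
wrist_force: [5.8, 3.3, 2.2]
finger_gap: 0.0107
finger_force: 40.0
```

```bash
python3 look.py
```

```text
t 8.85 loc [ 67.3  -3.7 202.4] Fcase [6.5 1.5 2.2] gap 10.7 ff 40.0
[[20, 142], [44, 143], [45, 144], [45, 145], [45, 145], [30, 145], [47, 145], [47, 145], [47, 145], [31, 146], [47, 146], [47, 146], [47, 147], [30, 147], [48, 147], [48, 147], [47, 148], [46, 149], [46, 149], [48, 149], [48, 149], [38, 150], [48, 150], [44, 150], [41, 151], [46, 151], [48, 151], [39, 151], [46, 152], [46, 152], [48, 153], [48, 153], [43, 153], [45, 153], [44, 153], [43, 153], [45, 153], [42, 154], [38, 155], [40, 157], [39, 158], [40, 160], [40, 160]]
side [[57, 136], [70, 136], [67, 136], [57, 136], [50, 137], [63, 137], [67, 137], [68, 137], [48, 137], [59, 138], [61, 138], [49, 138], [46, 139], [52, 139], [46, 140], [41, 140], [42, 140], [21, 140], [42, 141], [46, 146], [47, 147], [48, 149], [47, 150], [41, 151], [40, 152], [38, 153], [45, 153], [53, 160], [55, 168], [60, 174], [65, 182], [74, 191], [73, 192], [71, 194], [74, 194], [73, 195], [70, 196], [74, 197]]
```

>>> arm_command(moves="0 0 0 -1 0 0 0;0 0 0 -1 0 0 0;0 0 0 -0.5 0 0 0;0 -2 -1 0 0 0 0;0 -2 0 0 0 0 0;0 -2 -1 0 0 0 0;0 0 0 0 0 0 0")

```text
time_s: 9.78
ee_pos: [0.6798, 0.1151, 0.1998]
tool_rot: [[-0.275, 0.962, 0.005], [0.962, 0.275, 0.002], [0.001, 0.006, -1.0]]
wrist_force: [5.5, 3.1, 2.0]
finger_gap: 0.0106
finger_force: 40.0
```

```bash
python3 look.py
```

```text
t 9.78 loc [ 60.8  -3.8 199.8] Fcase [6.1 1.4 2. ] gap 10.6 ff 40.0
[[39, 142], [39, 142], [18, 143], [39, 143], [40, 143], [40, 143], [40, 143], [41, 144], [39, 144], [42, 144], [41, 144], [39, 146], [39, 146], [42, 147], [42, 147], [41, 147], [39, 148], [37, 148], [38, 148], [36, 149], [33, 149], [33, 149], [40, 149], [37, 149], [39, 149], [41, 149], [34, 149], [36, 150], [39, 151], [37, 151], [38, 152], [39, 155], [37, 156], [40, 156], [36, 157], [39, 159], [38, 161], [38, 161], [37, 161], [66, 188], [67, 188], [67, 189], [65, 190], [67, 190], [68, 191], [66, 191], [66, 192], [68, 192], [63, 192], [68, 192], [65, 193], [67, 193], [65, 193], [66, 193], [66, 193], [65, 195]]
side [[62, 136], [59, 136], [60, 137], [67, 137], [58, 137], [51, 137], [57, 137], [62, 138], [54, 138], [43, 138], [51, 139], [49, 139], [48, 139], [38, 140], [21, 140], [38, 140], [40, 141], [44, 141], [18, 141], [19, 142], [42, 143], [39, 144], [42, 146], [41, 147], [41, 148], [41, 148], [34, 149], [28, 151], [43, 151], [37, 151], [44, 158], [52, 168], [57, 176], [67, 188], [67, 190], [68, 192], [67, 193], [68, 194], [64, 196]]
```

>>> arm_command(moves="0 -2 0 0 0 0 0;0 -2 -1 0.5 0 0 0;0 0 0 0 0 0 0")

```text
time_s: 10.2
ee_pos: [0.6775, 0.1145, 0.2008]
tool_rot: [[-0.274, 0.962, 0.009], [0.962, 0.274, 0.004], [0.001, 0.01, -1.0]]
wrist_force: [10.0, 4.4, 1.9]
finger_gap: 0.0109
finger_force: 40.0
```

```bash
python3 look.py
```

```text
t 10.2 loc [ 58.4  -3.8 200.8] Fcase [10.8  1.5  1.9] gap 10.9 ff 40.0
[[37, 142], [22, 143], [37, 143], [38, 144], [38, 144], [39, 145], [39, 145], [38, 145], [39, 145], [39, 146], [41, 146], [41, 146], [40, 146], [40, 147], [40, 147], [40, 147], [32, 147], [38, 147], [38, 147], [39, 148], [38, 149], [36, 149], [40, 149], [39, 149], [34, 150], [37, 150], [40, 150], [37, 150], [37, 151], [39, 151], [35, 151], [36, 152], [35, 152], [37, 154], [39, 156], [37, 158], [39, 158], [40, 160], [38, 161], [37, 161], [38, 162], [39, 164], [39, 165], [52, 177], [63, 188], [64, 189], [64, 189], [64, 189], [63, 191], [63, 191], [65, 191], [65, 192], [64, 192], [62, 192], [64, 193], [63, 194], [66, 194], [63, 195], [64, 195], [64, 195], [63, 195], [64, 196]]
side [[66, 136], [54, 137], [53, 137], [60, 137], [65, 138], [65, 138], [52, 138], [58, 138], [51, 139], [40, 139], [37, 139], [42, 139], [43, 140], [42, 140], [39, 140], [41, 141], [17, 142], [39, 144], [36, 147], [40, 148], [39, 149], [37, 150], [35, 151], [26, 152], [42, 157], [49, 169], [57, 179], [64, 191], [65, 192], [67, 194], [64, 194], [65, 197]]
```

Force is rising to about 11 N; a little further to seat it on the post.

>>> arm_command(moves="0 -1.5 -0.5 0 0 0 0;0 -1.5 -0.5 0 0 0 0;0 0 0 0 0 0 0")

```text
time_s: 10.62
ee_pos: [0.677, 0.1143, 0.2015]
tool_rot: [[-0.274, 0.961, 0.015], [0.962, 0.274, 0.006], [0.001, 0.016, -1.0]]
wrist_force: [16.9, 5.6, -1.1]
finger_gap: 0.0107
finger_force: 40.0
```

```bash
python3 look.py|head -1
```

```text
t 10.62 loc [ 57.8  -3.8 201.5] Fcase [17.8  0.7 -1.1] gap 10.7 ff 40.0
```

>>> arm_command(moves="0 1 0.5 0 0 0 0;0 0.5 0 0 0 0 0;16 0 0 0 0 0 0;22 0 0 0 0 0 0;30 0 0 0 0 0 0;30 0 0 0 0 0 0;30 0 0 6 0 0 0;30 0 0 12 0 0 0;30 0 0 20 0 0 0;30 0 0 30 0 0 0;30 0 0 20 0 0 0;30 0 0 0 0 0 0")

```text
time_s: 12.18
ee_pos: [0.6734, 0.1131, 0.2897]
tool_rot: [[-0.274, 0.962, 0.004], [0.962, 0.274, 0.001], [-0.001, 0.004, -1.0]]
wrist_force: [0.7, -0.1, 0.7]
finger_gap: 0.0299
finger_force: 0.0
```

Run:
```python
exec(open("look.py").read())
cv2.imwrite("pics/s3.png",cv2.resize(t["img"][110:260,190:360],None,fx=4,fy=4,interpolation=cv2.INTER_CUBIC))
q=L[(abs(L[:,1])<19)&(L[:,2]>155)&(L[:,2]<225)&(L[:,0]>-120)&(L[:,0]<0)];q=q[np.argsort(q[:,2])];print("lever",q[::max(1,len(q)//30)][:,[0,2]].round(0).astype(int).tolist())
```

```text
t 12.18 loc [ 54.   -3.9 289.7] Fcase [ 0.6 -0.3  0.7] gap 29.9 ff 0.0
[[46, 142], [37, 144], [39, 145], [38, 145], [36, 146], [41, 147], [40, 147], [39, 148], [39, 148], [39, 149], [37, 149], [37, 150], [33, 150], [33, 150], [37, 151], [39, 151], [35, 151], [35, 152], [39, 153], [37, 154], [38, 155], [37, 157], [37, 157], [39, 159], [37, 161], [38, 161], [39, 162], [37, 163], [37, 163], [41, 163], [40, 165], [40, 166], [62, 188], [63, 188], [63, 189], [63, 189], [66, 190], [65, 191], [64, 191], [63, 192], [64, 193], [65, 194], [66, 194], [63, 194], [66, 195], [63, 195], [60, 196], [65, 196], [64, 196], [61, 196], [63, 197], [61, 197], [62, 197], [66, 197], [63, 198], [60, 198], [60, 198], [61, 199]]
side [[67, 136], [67, 137], [64, 137], [47, 137], [47, 138], [55, 138], [45, 138], [52, 139], [38, 139], [41, 139], [39, 139], [46, 140], [53, 141], [50, 141], [38, 142], [39, 147], [40, 147], [41, 149], [32, 150], [35, 151], [36, 151], [37, 154], [44, 161], [51, 174], [62, 186], [64, 191], [64, 193], [62, 195], [67, 196], [56, 197], [58, 198], [57, 198]]
lever [[-54, 155], [-56, 156], [-52, 157], [-58, 158], [-57, 159], [-57, 159], [-55, 160], [-56, 160], [-51, 161], [-58, 161], [-58, 162], [-60, 164], [-62, 165], [-61, 169], [-63, 172], [-62, 175], [-63, 178], [-66, 179], [-63, 181], [-64, 184], [-64, 187], [-65, 189], [-67, 191], [-68, 194], [-66, 195], [-67, 198], [-70, 199], [-70, 202], [-68, 204], [-70, 206], [-70, 208]]
```

View pics/s3.png

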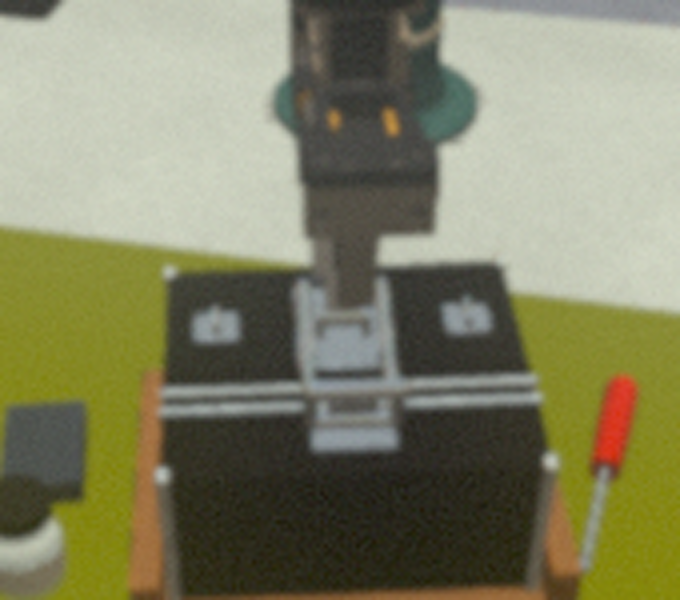

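>>> arm_command(moves="0 -13 -3 0 0 0 0;0 -13 -3 0 0 0 0;0 -13 -3 0 0 0 0;0 -13 -3 0 0 0 0;0 -13 -3 0 0 0 0;0 -14 -3 -10 0 0 0;0 0 0 -20 0 0 0;0 0 0 -20 0 0 0;0 0 0 -12 0 0 0;0 0 0 0 0 0 0", grip_force=10)

```text
time_s: 13.48
ee_pos: [0.5931, 0.0947, 0.2235]
tool_rot: [[-0.275, 0.962, -0.003], [0.962, 0.275, 0.0], [0.001, -0.002, -1.0]]
wrist_force: [0.6, 0.0, 0.1]
finger_gap: -0.0
finger_force: 0.0
```

Run:
```python
from h import *
s=st()
p=None
for th in np.arange(1.37,-.01,-.1):
    r=50+8*(1.37-th)/1.37
    q=w([-60-r*np.cos(th)+18,0,154+r*np.sin(th)+25]);print(round(th,2),q.round(1),"case",loc(q/1000).round(1),None if p is None else (q-p).round(1));p=q
```

```text
t 13.47 loc [-28.2   0.5 223.5] Fcase [ 0.6 -0.1  0.1] gap -0.0 ff 0.0
1.37 [570.4  87.8 228. ] case [-52.  -0. 228.] None
1.27 [565.6  86.4 227.3] case [-57.    0.  227.3] [-4.8 -1.4 -0.7]
1.17 [560.8  85.  226.1] case [-62.   -0.  226.1] [-4.8 -1.4 -1.2]
1.07 [556.1  83.7 224.4] case [-66.8   0.  224.4] [-4.7 -1.3 -1.7]
0.97 [551.5  82.4 222.2] case [-71.6   0.  222.2] [-4.6 -1.3 -2.2]
0.87 [547.2  81.1 219.4] case [-76.1  -0.  219.4] [-4.4 -1.2 -2.7]
0.77 [543.   79.9 216.2] case [-80.4  -0.  216.2] [-4.1 -1.2 -3.2]
0.67 [539.2  78.8 212.6] case [-84.4  -0.  212.6] [-3.8 -1.1 -3.7]
0.57 [535.7  77.8 208.5] case [-88.    0.  208.5] [-3.5 -1.  -4.1]
0.47 [532.6  76.9 204. ] case [-91.3  -0.  204. ] [-3.1 -0.9 -4.5]
0.37 [529.9  76.2 199.2] case [-94.1   0.  199.2] [-2.7 -0.8 -4.8]
0.27 [527.7  75.5 194. ] case [-96.4   0.  194. ] [-2.2 -0.6 -5.1]
0.17 [525.9  75.  188.6] case [-98.2   0.  188.6] [-1.7 -0.5 -5.4]
0.07 [524.7  74.7 183. ] case [-99.5   0.  183. ] [-1.2 -0.3 -5.6]
```

>>> arm_command(moves="0 -7 -2 4 0 0 0;0 -8 -2.5 0 0 0 0;0 -7.5 -2.5 0 0 0 0;0 -5 -1.4 -0.5 0 0 0;0 -5 -1.4 -1 0 0 0;0 -4.7 -1.3 -1.7 0 0 0;0 -4.6 -1.3 -2 0 0 0;0 0 0 0 0 0 0")

```text
time_s: 14.48
ee_pos: [0.5548, 0.0829, 0.2259]
tool_rot: [[-0.274, 0.962, 0.009], [0.962, 0.274, 0.002], [-0.0, 0.009, -1.0]]
wrist_force: [5.4, 1.7, 2.8]
finger_gap: 0.0005
finger_force: 3.5
```

```bash
cat > lk2.py <<'E'
exec(open("look.py").read())
T=manip.get_image("top");M=(cloud(T).reshape(-1,3)*1000-[CX,CY,0])@R0
for n,X in(("sc",L),("top",M)):
    q=X[(abs(X[:,1])<19)&(X[:,2]>148)&(X[:,2]<225)&(X[:,0]>-125)&(X[:,0]<-40)];q=q[np.argsort(q[:,0])];print("lever",n,q[::max(1,len(q)//30)][:,[0,2]].round(0).astype(int).tolist())
E
python3 lk2.py
```

```text
t 14.47 loc [-68.3  -0.4 225.9] Fcase [5.6 0.1 2.8] gap 0.5 ff 3.5
[[38, 144], [35, 145], [36, 146], [36, 147], [35, 148], [37, 149], [33, 149], [36, 150], [34, 150], [34, 151], [32, 151], [32, 152], [37, 152], [36, 153], [35, 156], [37, 157], [35, 158], [35, 159], [33, 160], [36, 161], [36, 162], [34, 164], [34, 164], [36, 165], [32, 166], [34, 167], [39, 167], [59, 189], [60, 192], [61, 193], [62, 193], [59, 194], [58, 194], [59, 195], [61, 196], [61, 196], [59, 197], [58, 197], [59, 197], [51, 198], [57, 198], [52, 198], [60, 199], [53, 199], [58, 199], [57, 200]]
side [[57, 136], [56, 136], [64, 137], [60, 137], [61, 138], [59, 138], [47, 138], [52, 138], [52, 139], [63, 139], [35, 140], [34, 140], [32, 140], [40, 140], [47, 141], [43, 141], [44, 141], [34, 142], [37, 145], [37, 148], [37, 149], [32, 150], [31, 151], [35, 152], [23, 153], [40, 157], [43, 164], [49, 175], [58, 188], [60, 191], [59, 194], [59, 196], [61, 197], [51, 198], [56, 199], [55, 199], [56, 200]]
lever sc [[-88, 209], [-82, 209], [-81, 200], [-79, 198], [-78, 202], [-77, 177], [-75, 191], [-74, 195], [-74, 190], [-73, 197], [-72, 187], [-71, 191], [-70, 185], [-69, 176], [-68, 180], [-66, 178], [-65, 169], [-64, 170], [-63, 167], [-62, 168], [-61, 166], [-60, 170], [-58, 213], [-57, 159], [-56, 163], [-56, 212], [-55, 157], [-55, 158], [-54, 154], [-54, 154], [-53, 213], [-52, 223]]
lever top []
```

>>> arm_command(moves="0 -4.4 -1.2 -2.7 0 0 0;0 -4.1 -1.2 -3.2 0 0 0;0 -3.8 -1.1 -3.7 0 0 0;0 -3.5 -1 -4.1 0 0 0;0 -3.1 -0.9 -4.5 0 0 0;0 0 0 0 0 0 0", grip_force=50)

```text
time_s: 15.32
ee_pos: [0.5333, 0.0769, 0.2065]
tool_rot: [[-0.274, 0.962, 0.002], [0.962, 0.274, -0.0], [-0.001, 0.002, -1.0]]
wrist_force: [0.5, 0.5, 4.9]
finger_gap: 0.0004
finger_force: 2.0
```

```bash
python3 lk2.py
```

```text
t 15.32 loc [-9.060e+01 -2.000e-01  2.065e+02] Fcase [0.6 0.3 4.9] gap 0.4 ff 2.0
[[46, 142], [28, 142], [39, 142], [33, 143], [28, 143], [29, 143], [38, 144], [31, 148], [31, 149], [31, 149], [34, 150], [29, 151], [27, 151], [30, 152], [28, 152], [32, 152], [29, 153], [29, 154], [29, 155], [30, 157], [28, 158], [31, 158], [17, 160], [30, 160], [16, 161], [32, 161], [20, 161], [32, 162], [28, 163], [18, 164], [31, 164], [32, 166], [29, 166], [27, 167], [31, 167], [31, 168], [48, 194], [49, 195], [50, 197], [50, 197], [50, 198], [50, 199], [50, 199], [47, 200], [48, 200], [49, 201], [49, 201], [50, 201], [45, 202], [50, 202], [44, 202], [47, 203], [48, 203], [51, 203], [45, 204]]
side [[49, 137], [57, 137], [56, 138], [45, 139], [45, 139], [57, 140], [54, 140], [57, 140], [36, 141], [39, 141], [44, 141], [54, 142], [35, 142], [32, 143], [42, 144], [32, 147], [33, 150], [32, 151], [30, 153], [28, 154], [35, 160], [36, 168], [37, 175], [42, 182], [47, 192], [49, 196], [50, 198], [50, 200], [50, 201], [47, 202], [48, 202], [43, 203]]
lever sc [[-112, 188], [-106, 187], [-101, 184], [-97, 180], [-93, 178], [-88, 175], [-87, 177], [-86, 204], [-85, 175], [-84, 166], [-82, 173], [-80, 185], [-79, 163], [-78, 170], [-77, 157], [-77, 213], [-76, 168], [-75, 207], [-75, 220], [-75, 172], [-74, 170], [-73, 222], [-72, 168], [-68, 161], [-66, 165], [-63, 161], [-59, 161], [-57, 158], [-56, 156], [-55, 154], [-53, 151]]
lever top []
```

>>> arm_command(moves="0 -2.7 -0.8 -4.8 0 0 0;0 -2.2 -0.6 -5.1 0 0 0;0 -1.7 -0.5 -5.4 0 0 0;0 -1.2 -0.3 -5.6 0 0 0;0 0 0 -2 0 0 0;0 0 0 0 0 0 0")

```text
time_s: 16.18
ee_pos: [0.5244, 0.0745, 0.1833]
tool_rot: [[-0.274, 0.962, -0.002], [0.962, 0.274, -0.001], [-0.001, -0.002, -1.0]]
wrist_force: [-4.0, -2.0, 10.3]
finger_gap: 0.0005
finger_force: 5.4
```

```bash
python3 lk2.py
```

```text
t 16.18 loc [-9.980e+01 -1.000e-01  1.833e+02] Fcase [-4.4 -0.8 10.3] gap 0.5 ff 5.4
[[39, 142], [32, 143], [33, 143], [30, 143], [32, 146], [30, 148], [32, 149], [33, 150], [32, 150], [29, 151], [27, 151], [28, 152], [33, 152], [30, 153], [32, 153], [30, 154], [28, 154], [31, 157], [32, 158], [32, 159], [18, 160], [16, 161], [16, 161], [20, 161], [31, 162], [32, 162], [17, 162], [33, 163], [35, 165], [34, 167], [33, 167], [30, 167], [31, 167], [31, 168], [45, 197], [45, 198], [45, 199], [46, 199], [47, 200], [45, 201], [46, 201], [42, 202], [40, 203], [40, 203], [41, 203], [44, 204], [37, 204], [41, 204], [42, 204], [37, 205], [41, 205], [39, 205], [38, 206], [43, 206]]
side [[64, 136], [61, 138], [48, 138], [45, 139], [49, 139], [46, 140], [45, 140], [43, 140], [38, 140], [40, 141], [54, 141], [44, 141], [33, 142], [38, 142], [33, 144], [33, 148], [33, 149], [17, 152], [30, 153], [30, 155], [33, 159], [36, 166], [35, 173], [35, 179], [37, 184], [42, 197], [44, 198], [42, 200], [44, 202], [45, 203], [42, 204], [44, 204], [40, 205]]
lever sc [[-122, 158], [-113, 159], [-105, 156], [-99, 158], [-95, 158], [-93, 160], [-90, 155], [-89, 161], [-87, 160], [-87, 160], [-86, 167], [-86, 180], [-86, 174], [-85, 168], [-85, 185], [-85, 179], [-84, 158], [-84, 192], [-83, 195], [-82, 196], [-80, 149], [-78, 160], [-75, 158], [-70, 159], [-66, 159], [-61, 159], [-59, 160], [-57, 156], [-55, 160], [-55, 158], [-54, 154], [-52, 159], [-50, 157]]
lever top []
```

>>> arm_command(moves="0 0 0 -2 0 0 0;0 0 0 -1 0 0 0;0 0 0 0 0 0 0")

```text
time_s: 16.65
ee_pos: [0.5244, 0.0746, 0.1831]
tool_rot: [[-0.274, 0.962, -0.001], [0.962, 0.274, -0.003], [-0.003, -0.002, -1.0]]
wrist_force: [-11.0, -3.8, 32.2]
finger_gap: 0.0003
finger_force: 16.4
```

```bash
python3 lk2.py|sed -n '1p;4p'
```

```text
t 16.65 loc [-99.8   0.  183.1] Fcase [-11.6  -0.6  32.2] gap 0.3 ff 16.4
lever sc [[-120, 158], [-112, 159], [-104, 157], [-99, 158], [-96, 174], [-93, 159], [-91, 188], [-90, 158], [-87, 170], [-87, 163], [-86, 184], [-86, 191], [-85, 177], [-85, 181], [-85, 158], [-84, 172], [-84, 178], [-84, 189], [-83, 196], [-81, 150], [-79, 159], [-76, 158], [-73, 158], [-67, 158], [-64, 159], [-59, 160], [-58, 161], [-56, 159], [-55, 154], [-54, 161], [-54, 158], [-52, 152]]
```

>>> arm_command(moves="0 0 0 3 0 0 0;0 0 0 5 0 0 0;0 0 0 15 0 0 0;0 0 0 25 0 0 0;0 0 0 40 0 0 0;0 -30 -5 40 0 0 0;0 -45 -20 30 0 0 0;0 -45 -30 20 0 0 0;0 -30 -30 0 0 0 0;0 -10 -50 0 0 0 0;0 0 -50 0 0 0 0;0 0 -40 0 0 0 0;0 0 0 0 0 0 0")

```text
time_s: 18.38
ee_pos: [0.3646, -0.1525, 0.358]
tool_rot: [[-0.27, 0.963, 0.0], [0.963, 0.27, 0.001], [0.001, 0.0, -1.0]]
wrist_force: [-0.3, 0.7, -0.1]
finger_gap: 0.0006
finger_force: 0.0
```

Run:
```python
exec(open("lk2.py").read())
k=(abs(L[:,1])>45)&(abs(L[:,1])<100)&(abs(L[:,0])<15)&(L[:,2]>100)&(L[:,2]<133);print("gap pts",k.sum(),np.percentile(L[k][:,0],[5,95]) if k.any() else "")
a=cv2.resize(t["img"][150:280,180:360],None,fx=2.2,fy=2.2,interpolation=cv2.INTER_CUBIC);b=cv2.resize(T["img"][110:260,140:340],None,fx=1.9,fy=1.9,interpolation=cv2.INTER_CUBIC)[:286]
cv2.imwrite("pics/end.png",np.hstack([a[:285],b[:285]]))
```

```text
t 18.38 loc [-315.8 -174.4  358. ] Fcase [-0.1  0.8 -0.1] gap 0.6 ff 0.0
[[46, 142], [31, 142], [39, 142], [39, 143], [33, 143], [30, 144], [32, 146], [31, 148], [33, 150], [34, 150], [34, 151], [31, 152], [32, 152], [31, 152], [33, 153], [30, 153], [31, 154], [35, 155], [29, 157], [32, 158], [32, 159], [31, 160], [30, 160], [19, 161], [19, 161], [21, 162], [20, 162], [32, 163], [33, 163], [31, 164], [33, 165], [29, 166], [33, 166], [30, 167], [32, 168], [43, 197], [44, 197], [46, 199], [45, 199], [44, 200], [44, 201], [44, 201], [45, 201], [42, 202], [42, 202], [46, 203], [44, 203], [44, 204], [41, 204], [37, 204], [43, 205], [44, 205], [43, 206], [40, 206], [42, 207]]
side [[63, 136], [44, 138], [45, 138], [62, 139], [55, 139], [48, 139], [41, 140], [35, 140], [32, 140], [57, 141], [35, 141], [39, 141], [44, 141], [39, 141], [36, 142], [30, 145], [32, 148], [31, 150], [33, 152], [32, 153], [32, 155], [34, 159], [36, 167], [38, 172], [34, 179], [40, 186], [44, 196], [42, 198], [45, 200], [44, 201], [45, 203], [42, 204], [37, 205], [45, 205]]
lever sc [[-123, 157], [-117, 159], [-115, 161], [-112, 159], [-108, 159], [-107, 160], [-104, 158], [-102, 158], [-100, 158], [-98, 158], [-95, 158], [-93, 158], [-91, 154], [-90, 155], [-89, 159], [-85, 155], [-83, 152], [-81, 149], [-79, 159], [-75, 159], [-71, 158], [-68, 158], [-65, 159], [-62, 159], [-58, 161], [-57, 159], [-56, 159], [-55, 161], [-54, 155], [-54, 155], [-52, 162]]
lever top [[-123, 157], [-122, 159], [-120, 160], [-118, 160], [-116, 159], [-114, 160], [-112, 159], [-110, 159], [-108, 159], [-106, 156], [-104, 158], [-102, 159], [-100, 159], [-98, 158], [-96, 159], [-94, 158], [-92, 157], [-88, 159], [-86, 157], [-84, 157], [-82, 160], [-79, 159], [-76, 159], [-72, 158], [-69, 149], [-67, 161], [-65, 159], [-63, 158], [-61, 160], [-59, 161], [-57, 159]]
gap pts 0
```

View pics/end.png

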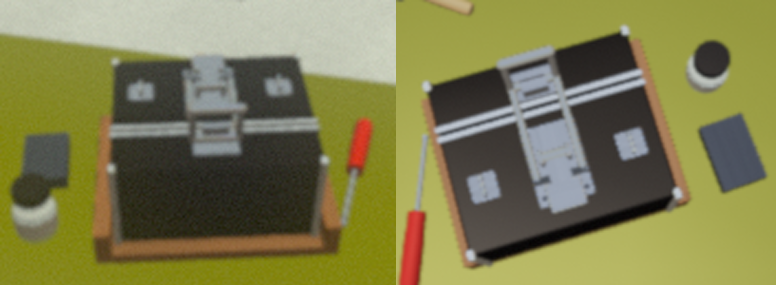

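The lever lies flat, with its face at z ≈ 158–159 mm along its whole length. The crossbar is under the lip, the gap between lid and shell has closed, the other objects have not moved, and the arm is clear.

```bash
python3 -c "
from bench import manip
print(manip.finish_job())"
```

```text
the job is handed in; nothing more can be done
None
```

The case is latched: the loop is hooked under the keeper's lip, the lever is pressed flat over centre and holds the lid shut, the screwdriver, jar and block were not moved, and the job was handed in at about 18.5 s with the arm clear.

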